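# Third hand at the nameplate jig

## Robot

A 6-joint arm with a two-finger parallel gripper is mounted at the origin on a cart in front of the work surface, level with it; the furniture and walls round the work are solid. World frame = base frame: x ahead of the robot, y to its left, z up, the work surface at z = 0. Lengths are in m, angles in rad, forces in N, time in s.
With the tool pointing down it reaches from about 0.3 to 0.95 m from the base axis. Payload 3.1 kg.
Tool frame: the origin (TCP) lies between the finger pads; the fingertips stand 11 mm ahead of it and the grasp point (between the pads) lies 8 mm behind it (manip.tip_reach is the z of the fingertips in the tool frame, in m); z points along the fingers, y is the line along which they close (so a half turn about z gives the same grasp; the last joint's range is limited). The gripper opens to 85 mm and grips with 20 to 120 N. Pads are 22 mm wide; open, the fingers measure 114 mm over their backs; the gripper's body (76 mm by 85 mm) begins 54 mm behind the grasp point. The pads swing forward as they close: fully open they stand 13 mm farther back than shut.
Start: joints at [-1.247, 0.308, 1.634, -0, 1.2, -0.07], TCP at [0.24, -0.577, 0.242] pointing down, gripper open.
Joint ranges: [-3.06, 3.06], [-0.79, 1.96], [0.05, 2.63], [-1.19, 4.34], [0.05, 2.64], [-2.94, 2.94]. Speed limits (rad/s): [2.79, 2.79, 3.14, 3.14, 3.14, 3.14].

## Interface

Orientations are given as a rotation vector (axis times angle).
In Python, from workcell import readout, vision, manip, models gives the robot as it stands. The module is installed in compiled form; this text tells all that it offers.
- The arm moves only by the tool send_rows, never from a script. Its argument "moves" is a list of rows, each a list of 3 entries, a list of its own where there are three numbers: the turn, a rotation vector about the tool's x, y, z in rad, then the shift along the tool's x, y, z in m, then the closure, from 0 (fully open) to 1 (shut). In form: [[[rx, ry, rz], [tx, ty, tz], hand], ...]. A call has 1 to 12 rows; each row is the pose to reach, as a shift and turn from the pose commanded when the call began, along the tool's axes at that moment; what a row does not reach only later rows make up. A row lasts 1/10 s, in which the tool goes at most 50 mm and 8.59 degrees, less where a joint would pass 70% of its speed; a pose out of reach is approached as far as the arm can. A call with a gripper value outside its range is refused whole. The fingers move at their own pace and stop on an object; the grip force is fixed at half the most. Time passes only in rows, so rows that repeat a pose let the fingers close. It gives the time, the measured TCP pose, the force, the opening and the grip force at its end, in the units of the state.
- readout.observe(): the state, without advancing time (a new reading comes with each control period).
- vision.grab_frame(name): name is "scene" or "top"; returns the picture (480x640x3 uint8, red, green, blue); there is no depth.
- vision.camera_params(name): a dict with "fx", "fy", "cx", "cy" (pixels), "D" ([k1, k2, p1, p2, k3] as OpenCV has them; the pictures are not rectified), "world_to_cam" (4x4, takes a point from world to camera coordinates). Camera axes: x right, y up, looking along -z (the intrinsics and any distortion apply to the point x, -y, -z); pixel columns grow to the right and rows downward; lengths in m; the calibration is good to about 2 mm. A picture is of the moment at which its call begins. camera_params takes no time and is no camera call.
- manip.hand_in(): hands the job in; it is judged then, once.
Trained networks look in the newest picture that a camera, given by its name, has taken for a name from the list of things; names that differ only in an ending like _2 or _b are one class to them, and where a whole thing is asked for, a point or a joint stands for the part that bears it (a point fixed in the world has none). Each returns a list of dicts, best first, with "score" (0 to 1); they miss things now and then, are a little off and sometimes report something else, mostly with a low value. They report only what shows in the picture. A call takes as long as a camera call. They do not tell look-alikes from the thing itself.
- models.look_for(camera, thing): "point" ([column, row] in pixels, amid what is visible of it).
- models.silhouettes(camera, thing): "mask" (480x640 bool, what is visible of it) and "point" ([column, row] in pixels, amid what is visible of it).
The state is a dict: "time": time; "joint_pos": joint angles; "joint_vel": joint speeds; "joint_torque": joint torques, N m; "eef_pos": TCP position; "ee_rot": TCP orientation; "contact_force": force on the tool from outside, world axes, zero at the start; "moment": the same for the moment, N m; "grip_width": finger opening in m; "gripper_force": force on a finger pad.
Only numpy, scipy, OpenCV 4.12 (cv2) and the standard library are available. Lean on these libraries where they do the work, as an engineer would, in place of code of your own. Each camera call takes 0.05 s, during which the arm holds its last target. There are 200 camera calls.

## Task

Act as a third hand while a colleague pins a nameplate on the gift box: lift the foil roll off the jig's board and stand it upright on the table, then lay the gift box flat on the board, its long side flush along the metal fence, and slide it end-on into the sprung stop. Press with a steady 10 N or so, so that the stop's pointer stands between the two white marks (about half of the pad's travel), never pushing the stop to its end, and finish while still holding it pressed like that. Do not disturb the stamp, the ribbon spool or the rubbing block.

Things in the scene. Friction and masses are not known exactly. Their poses are not given: they have to be found in the camera images.
- jig: Fixed plywood board 110 (x) x 280 (y) x 12 mm; origin: centre of its underside, on the table; +y points to the sprung stop. Aluminium fence on it, 28 mm high, 10 mm thick: guiding face at jig x = +31 mm looking to -x, from y = -10 to +90 mm (box flush: centre at jig x = 0); no fence at y under -10, room for a finger. Grey stop block 44 mm wide, 32 mm high, at y = +95 to +135 mm.
- stop_pad (a joint): Sprung stop: travel of its steel pad along jig +y in m, 0 = out, 0.025 = at the end. Spring 0.8 N per mm, no preload (10 N at 12.5 mm, half travel); springs back when let go. A black pointer on the pad's tongue runs over the grey block's top; the two pairs of white marks there stand at 8.75 mm (7 N) and 16.25 mm (13 N).
- pad_face (a point): Middle of the pad's pressing face (pad 40 mm wide, 26 mm high); when out it lies at jig x = -2, y = +60, z = 27 mm, and moves to jig +y with the pad. Axes as the jig.
- gift_box: Closed dark blue lidded gift box, rigid, 62 (x) x 150 (y) x 34 mm (z), 0.06 to 0.13 kg; lies on the table right of the jig, long side roughly along y. Origin: centre of the underside. Grasp across the 62 mm; either end may face the stop. To clear the fence, hold it some 40 mm behind its middle, towards the end away from the stop.
- foil_roll: Roll of transfer foil standing on its end, pink with a brown top, 44 mm diameter, 30 mm high, 0.07 kg; starts on the jig's board, in the way of the box, clear of the fence. Origin: centre of the underside. The table to the left of the jig (0.21 m to world +y from its centre, at x near 0.45) is always free.
- stamp: Bystander: brass hand stamp with a wooden handle, standing, 29 x 30 x 73 mm high. Origin: centre of the underside.
- spool: Bystander: spool of navy ribbon lying flat, 60 x 70 x 22 mm. Origin: underside.
- rub_block: Bystander: rubbing block in a card sleeve, 21 x 50 x 12 mm. Origin: centre of the underside.
Not all that is in view belongs to the job. Leave any orange or red look-alike of the foil_roll alone.

How it is judged:
On the way, in this order (a step that is already met when the one before it is completed fails the run):
1. the foil roll stands upright on the table, let go, off the board (height (world z) of foil_roll below 0.006 m and angle between foil_roll's own z axis and vertical below 0.15 rad and linear speed of foil_roll below 0.02 m/s and contact force between foil_roll and the arm below 0.1 N and contact force between foil_roll and the fingers below 0.1 N), for 0.2 s.
2. the gift box lies flat on the board, flush along the fence (x of gift_box in the frame of jig between -0.0045 and 0.003 m and z of gift_box in the frame of jig between 0.008 and 0.018 m and angle between the y axis of gift_box and the y axis of jig, either way round below 0.06 rad and angle between gift_box's own z axis and vertical below 0.06 rad and y of gift_box in the frame of jig between -0.06 and 0.012 m), for 0.2 s.
At the end, for the whole second after the job is handed in: Robot still presses the gift box: pad in 8.75-16.25 mm (7-13 N), still, box end within 4 mm of it; box held there, flat on the board (4 mm below to 6 mm above, 0.06 rad), parallel to the fence (0.06 rad) and under 4.5 mm from it; foil roll upright on the table, untouched (all of step 1 and x of gift_box in the frame of jig between -0.0045 and 0.003 m and z of gift_box in the frame of jig between 0.008 and 0.018 m and angle between the y axis of gift_box and the y axis of jig, either way round below 0.06 rad and angle between gift_box's own z axis and vertical below 0.06 rad and value of joint stop_pad between 0.00875 and 0.01625 m and velocity of joint stop_pad between -0.01 and 0.01 m/s and y of gift_box in the frame of pad_face between -0.079 and -0.072 m and contact force between gift_box and jig above 5 N and (contact force between gift_box and the fingers above 4 N or contact force between gift_box and the arm above 4 N)); the arm keeps its last pose, push and grip.
It fails at once if the sprung stop is pushed to the end of its travel (over 23.5 mm) (value of joint stop_pad above 0.0235 m).
It fails at once if a bystander (stamp, spool, rubbing block) is moved over 30 mm or the stamp tipped (distance of any of stamp, spool, rub_block from where it was at the start of the episode above 0.03 m or angle between stamp's own z axis and vertical above 0.5 rad).
It also fails if it takes over 64 s, if anything falls off the work surface, if the arm or the gripper's body presses on something with over 40 N, if the wrist force passes 120 N, or if a joint passes its speed limit or range.

## Working session

There is one attempt and no reset: what is moved stays moved. The work goes in short steps, Python scripts to look and compute and a tool call to move; the robot and the scene stay as the last step left them, time stands still between calls to the robot, and variables do not carry over. Pictures are saved under pics/ and viewed, at most 10 in all, crops included, and the job is handed in when it is done.

Besides the shell and the picture viewer there is one more tool, called after "Call:" as a command line: name --argument value ..., lists and objects as JSON in quotes. send_rows: Moves the arm, as the interface text tells. Its arguments: {"type":"object","properties":{"moves":{"type":"array"}},"required":["moves"]}

```bash
mkdir -p pics; cat > h.py <<'E'
import numpy as np, cv2
from workcell import readout, vision, manip, models
from scipy.spatial.transform import Rotation as R
def ray(cam,px):
    p=vision.camera_params(cam);K=np.array([[p['fx'],0,p['cx']],[0,p['fy'],p['cy']],[0,0,1.]])
    q=cv2.undistortPoints(np.array(px,float).reshape(-1,1,2),K,np.array(p['D'],float)).reshape(-1,2)
    M=np.array(p['world_to_cam']);d=np.c_[q[:,0],-q[:,1],-np.ones(len(q))]@M[:3,:3]
    return -M[:3,:3].T@M[:3,3],d
def at_z(cam,px,z):
    o,d=ray(cam,px);return o+d*((z-o[2])/d[:,2])[:,None]
def proj(cam,pts):
    p=vision.camera_params(cam);K=np.array([[p['fx'],0,p['cx']],[0,p['fy'],p['cy']],[0,0,1.]])
    M=np.array(p['world_to_cam']);c=np.atleast_2d(pts)@M[:3,:3].T+M[:3,3]
    return cv2.projectPoints(np.c_[c[:,0],-c[:,1],-c[:,2]],np.zeros(3),np.zeros(3),K,np.array(p['D'],float))[0].reshape(-1,2)
def save(n,im): cv2.imwrite(f'pics/{n}.png',im[...,::-1])
E
python3 - <<'E'
from h import *
s=readout.observe();print({k:np.round(v,3) for k,v in s.items()},manip.tip_reach)
for c in('scene','top'):
    save(c+'0',vision.grab_frame(c))
    M=np.array(vision.camera_params(c)['world_to_cam']);print(c,-M[:3,:3].T@M[:3,3])
    for t in('jig','gift_box','foil_roll','stop_pad','stamp','spool','rub_block'):
        print(t,[(np.round(d['point']),round(d['score'],2),at_z(c,[d['point']],.02)[0].round(3)) for d in models.look_for(c,t)])
E
```

```text
{'time': np.float64(0.0), 'joint_pos': array([-1.247,  0.309,  1.635,  0.   ,  1.2  , -0.07 ]), 'joint_vel': array([ 0.   ,  0.002, -0.001,  0.001,  0.001, -0.001]), 'joint_torque': array([-0.0000e+00, -4.1525e+01, -2.7666e+01,  0.0000e+00,  1.0000e-02,
        0.0000e+00]), 'eef_pos': array([ 0.24 , -0.576,  0.241]), 'ee_rot': array([-3.079, -0.614,  0.   ]), 'contact_force': array([-0.794,  0.215,  0.47 ]), 'moment': array([-0.036, -0.001,  0.014]), 'gripper_force': np.float64(0.0), 'grip_width': np.float64(0.086)} 0.011
scene [-0.29747198 -0.37710319  0.59865229]
jig [(array([308., 245.]), 0.63, array([0.497, 0.106, 0.02 ]))]
gift_box [(array([483., 311.]), 0.79, array([ 0.452, -0.29 ,  0.02 ]))]
foil_roll [(array([348., 243.]), 0.92, array([0.546, 0.033, 0.02 ])), (array([304., 280.]), 0.87, array([0.379, 0.046, 0.02 ])), (array([399., 274.]), 0.65, array([ 0.488, -0.11 ,  0.02 ])), (array([333., 298.]), 0.62, array([ 0.356, -0.031,  0.02 ]))]
stop_pad [(array([284., 235.]), 0.6, array([0.508, 0.176, 0.02 ]))]
stamp [(array([385., 296.]), 0.72, array([ 0.407, -0.114,  0.02 ]))]
spool [(array([412., 247.]), 0.85, array([ 0.599, -0.098,  0.02 ]))]
rub_block [(array([411., 248.]), 0.42, array([ 0.592, -0.097,  0.02 ]))]
top [0.22821846 0.05812866 1.39796648]
jig [(array([302., 238.]), 0.85, array([0.509, 0.101, 0.02 ]))]
gift_box [(array([443., 250.]), 0.89, array([ 0.471, -0.289,  0.02 ]))]
foil_roll [(array([375., 242.]), 0.81, array([ 0.494, -0.102,  0.02 ])), (array([349., 288.]), 0.73, array([ 0.369, -0.027,  0.02 ])), (array([319., 284.]), 0.63, array([0.381, 0.055, 0.02 ]))]
stop_pad []
stamp [(array([384., 279.]), 0.52, array([ 0.392, -0.124,  0.02 ]))]
spool [(array([368., 199.]), 0.54, array([ 0.618, -0.084,  0.02 ]))]
rub_block []
```

View pics/top0.png

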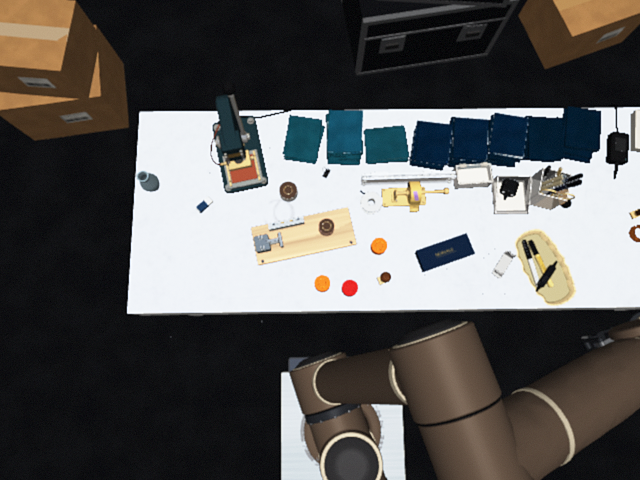

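View pics/scene0.png

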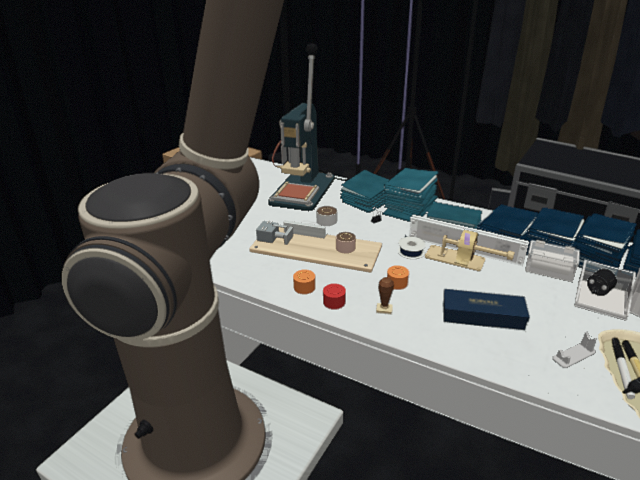

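The top view shows the jig at about (303,236) with its stop on the left at (265,241). The gift box is at (444,252), the spool at (370,201) and the stamp at (385,278).

Candidates for the foil roll (top view):
- (327,227), brown-topped and on the board: my choice, since the roll starts there.
- (288,190), brown-topped but off the board.
- Orange ones at (378,246) and (322,283).
- A red one at (349,288).

Next I'll check that choice in a crop and fit the poses.

```bash
cat >> h.py <<'E'
from scipy.optimize import minimize
S=4
def cub(x0,x1,y0,y1,z0,z1): return np.array([[x,y,z] for x in(x0,x1) for y in(y0,y1) for z in(z0,z1)])
JIG=[cub(-.055,.055,-.14,.14,0,.012),cub(.031,.041,-.01,.09,.012,.04),cub(-.022,.022,.095,.135,.012,.044),cub(-.022,.018,.06,.064,.014,.04)]
BOX=[cub(-.031,.031,-.075,.075,0,.034)]
t=np.arange(0,6.28,.2);ROLL=[np.r_[np.c_[.022*np.cos(t),.022*np.sin(t),0*t],np.c_[.022*np.cos(t),.022*np.sin(t),0*t+.03]]]
def render(cam,parts,p,z=0):
    m=np.zeros((480*S,640*S),np.uint8);c,s=np.cos(p[2]),np.sin(p[2])
    for q in parts:
        w=q@np.array([[c,s,0],[-s,c,0],[0,0,1]])+[p[0],p[1],z]
        u=(proj(cam,w)+.5)*S*16-8
        cv2.fillConvexPoly(m,cv2.convexHull(np.round(u).astype(np.int32)),1,shift=4)
    return m>0
def fit(masks,parts,p0,z=0):
    B={c:cv2.resize(m.astype(np.float32),None,fx=S,fy=S,interpolation=cv2.INTER_LINEAR)>.5 for c,m in masks.items()}
    def f(v):
        p=np.array(p0)+np.array(v)*[.01,.01,.1]; e=0
        for c,m in B.items():
            r=render(c,parts,p,z); e+=1-(r&m).sum()/(r|m).sum()
        return e/len(B)
    r=minimize(f,[0,0,0],method='Nelder-Mead',options=dict(initial_simplex=[[0,0,0],[1,0,0],[0,1,0],[0,0,1]],maxiter=90))
    return np.array(p0)+r.x*[.01,.01,.1],r.fun
def mask(cam,thing,near):
    vision.grab_frame(cam)
    L=[d for d in models.silhouettes(cam,thing) if np.hypot(*(np.array(d['point'])-near))<25]
    return L[0]['mask'] if L else None
E
python3 - <<'E'
from h import *
save('jigc',cv2.resize(cv2.imread('pics/top0.png')[185:275,240:360,::-1],None,fx=6,fy=6,interpolation=cv2.INTER_CUBIC))
for t,parts,p0,z,n in(('jig',JIG,[.509,.101,.2],0,((302,238),(308,245))),('gift_box',BOX,[.471,-.289,.2],0,((443,250),(483,311))),('foil_roll',ROLL,[.53,.04,0],.012,((327,227),(348,243)))):
    m={c:mask(c,t,q) for c,q in zip(('top','scene'),n)}
    m={c:v for c,v in m.items() if v is not None}
    for k in list(m): print(t,k,fit({k:m[k]},parts,p0,z))
    print(t,'both',fit(m,parts,p0,z))
E
```

```text
jig top (array([0.51978259, 0.09855028, 0.20763321]), np.float64(0.08694430569430567))
jig scene (array([0.51865966, 0.10051501, 0.20004348]), np.float64(0.12977799435311654))
jig both (array([0.51923553, 0.09994747, 0.20730141]), np.float64(0.10962874617473739))
gift_box top (array([ 0.46589355, -0.29189571,  0.34169671]), np.float64(0.08737683584309353))
gift_box scene (array([ 0.46375813, -0.28760355,  0.29610043]), np.float64(0.0584014923231454))
gift_box both (array([ 0.46418865, -0.28918748,  0.32737963]), np.float64(0.07886935571959175))
foil_roll top (array([0.54134139, 0.03513289, 0.0119213 ]), np.float64(0.15250659630606855))
foil_roll scene (array([0.53810586, 0.03509017, 0.06960997]), np.float64(0.08399316876261453))
foil_roll both (array([0.53876378, 0.03548128, 0.06477035]), np.float64(0.12030630338022963))
```

View pics/jigc.png

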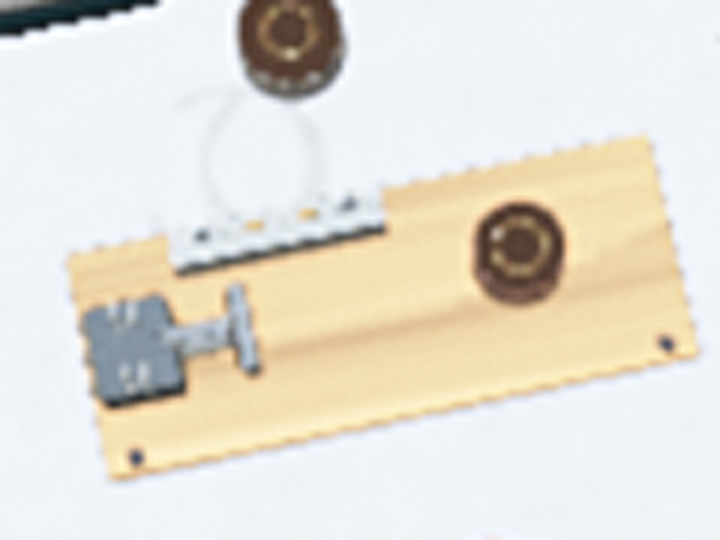

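The crop shows the pink-sided roll with its brown top on the board at crop (519,252), full picture (326.7,226.7). The stop is at left and the fence along the upper edge. The brown roll off the board at (288,190) has grey sides, so it isn't the foil roll.

```bash
python3 - <<'E'
from h import *
c=np.array([[67,255],[645,137],[700,355],[110,480]])/6+[239.6,184.6]
w=at_z('top',c,.012);print(w.round(4),w.mean(0))
for a,b in((0,1),(3,2),(0,3),(1,2)): print(np.linalg.norm(w[a]-w[b]), np.arctan2(*( (w[b]-w[a])[:2])))
# roll top, colour-free
print(at_z('top',[[519/6+239.6,248/6+184.6]],.042))
# box by dark-blue threshold in top and scene
for cam,n,r in(('top',(443,250),(400,490,225,280)),('scene',(483,311),(435,535,280,335))):
    im=cv2.imread(f'pics/{cam}0.png'); g=im.max(2)
    m=np.zeros(g.shape,bool); x0,x1,y0,y1=r; m[y0:y1,x0:x1]=g[y0:y1,x0:x1]<140
    k,l,st,_=cv2.connectedComponentsWithStats(m.astype(np.uint8)); m=l==1+st[1:,4].argmax()
    m=cv2.morphologyEx(m.astype(np.uint8),cv2.MORPH_CLOSE,np.ones((9,9)))>0
    print(cam,fit({cam:m},BOX,[.465,-.289,.31]))
E
```

```text
[[ 0.5427  0.2435  0.012 ]
 [ 0.5965 -0.0267  0.012 ]
 [ 0.4921 -0.0498  0.012 ]
 [ 0.4368  0.2222  0.012 ]] [0.51700427 0.09729668 0.012     ]
0.2754386640703877 2.944881545436379
0.2775625467092875 2.9410901843990183
0.10801212525444914 -1.7690629859236262
0.10698416683318722 -1.7889132279070288
[[0.53690084 0.0337786  0.042     ]]
top (array([ 0.46467255, -0.29182426,  0.3421763 ]), np.float64(0.09276291341508736))
scene (array([ 0.46401569, -0.28880166,  0.3130721 ]), np.float64(0.07215057511327994))
```

```bash
cat >> h.py <<'E'
J=(.518,.099,.20)
def go(x,y,z,psi=None):
    s=readout.observe();A=R.from_rotvec(s['ee_rot']);
    now=A.as_matrix();cur=np.arctan2(now[1,0],now[0,0])
    if psi is None: psi=cur
    B=R.from_matrix([[np.cos(psi),np.sin(psi),0],[np.sin(psi),-np.cos(psi),0],[0,0,-1]])
    print('turn',(A.inv()*B).as_rotvec().round(3),'shift',A.inv().apply(np.array([x,y,z])-s['eef_pos']).round(4),'psi',cur.round(3),'pos',s['eef_pos'].round(4),'t',s['time'].round(2))
def jw(x,y): c,s=np.cos(J[2]),np.sin(J[2]);return J[0]+c*x-s*y,J[1]+s*x+c*y
E
python3 -c "
from h import *
go(.538,.035,.2,1.77)"
```

```text
Traceback (most recent call last):
  File "h.py", line 48, in go
    print('turn',(A.inv()*B).as_rotvec().round(3),'shift',A.inv().apply(np.array([x,y,z])-s['eef_pos']).round(4),'psi',cur.round(3),'pos',s['eef_pos'].round(4),'t',s['time'].round(2))
                                                                                                                                                                    ^^^^^^^^^^^^^^^
AttributeError: 'float' object has no attribute 'round'
```

```bash
sed -i "s/,s\['time'\].round(2))/,s['time'])/;s/cur.round(3)/round(float(cur),3)/" h.py
python3 -c "
from h import *
go(.538,.035,.2,1.77)"
```

```text
turn [ 0.     0.    -1.376] shift [ 0.5103 -0.4509  0.0423] psi 0.394 pos [ 0.2398 -0.5772  0.2423] t 1.4
```

Call:
send_rows --moves '[[[0,0,-1.376],[0.51,-0.451,0.042],0],[[0,0,-1.376],[0.51,-0.451,0.042],0],[[0,0,-1.376],[0.51,-0.451,0.042],0],[[0,0,-1.376],[0.51,-0.451,0.042],0],[[0,0,-1.376],[0.51,-0.451,0.042],0],[[0,0,-1.376],[0.51,-0.451,0.042],0],[[0,0,-1.376],[0.51,-0.451,0.042],0],[[0,0,-1.376],[0.51,-0.451,0.042],0],[[0,0,-1.376],[0.51,-0.451,0.042],0],[[0,0,-1.376],[0.51,-0.451,0.042],0],[[0,0,-1.376],[0.51,-0.451,0.042],0],[[0,0,-1.376],[0.51,-0.451,0.042],0]]'

```text
time: 2.6
eef_pos: [0.5027, -0.0367, 0.2057]
ee_rot: [1.989, 2.43, 0.001]
contact_force: [0.6, -0.7, -0.3]
grip_width: 0.0852
gripper_force: 0.0
```

```bash
python3 -c "
from h import *
go(.538,.035,.2,1.77)"
```

```text
turn [ 0.001  0.001 -0.   ] shift [0.0633 0.0488 0.0057] psi 1.77 pos [ 0.5027 -0.0367  0.2057] t 2.6
```

Call:
send_rows --moves '[[[0,0,0],[0.063,0.049,0.006],0],[[0,0,0],[0.063,0.049,0.006],0],[[0,0,0],[0.063,0.049,0.106],0],[[0,0,0],[0.063,0.049,0.106],0],[[0,0,0],[0.063,0.049,0.106],0],[[0,0,0],[0.063,0.049,0.106],0]]'

```text
time: 3.2
eef_pos: [0.5366, 0.0328, 0.0988]
ee_rot: [-1.988, -2.429, 0.003]
contact_force: [-0.3, -0.0, 0.8]
grip_width: 0.0853
gripper_force: 0.0
```

```bash
python3 - <<'E'
from h import *
im=vision.grab_frame('scene'); go(.538,.035,.026,1.77)
save('s1',cv2.resize(im[170:290,240:400],None,fx=5,fy=5))
E
```

```text
turn [ 0.002  0.    -0.001] shift [ 0.0026 -0.0004  0.0749] psi 1.769 pos [0.5387 0.0326 0.1009] t 3.25
```

View pics/s1.png

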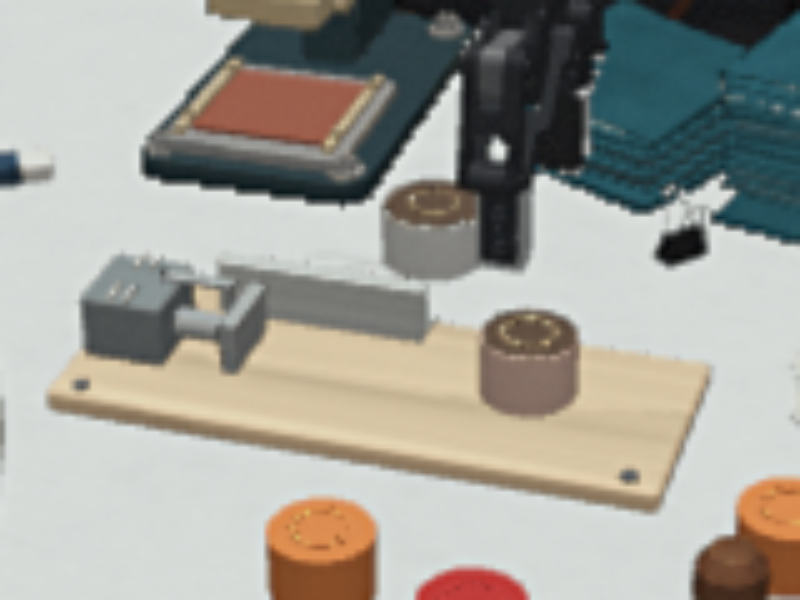

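The scene crop shows the pinkish roll on the board at crop (530,362), with the near finger above and behind it at (505,230). I'm descending and gripping.

Call:
send_rows --moves '[[[0,0,0],[0.0025,0,0.045],0],[[0,0,0],[0.0025,0,0.074],0],[[0,0,0],[0.0025,0,0.074],0],[[0,0,0],[0.0025,0,0.074],0.8],[[0,0,0],[0.0025,0,0.074],0.8],[[0,0,0],[0.0025,0,0.074],0.8],[[0,0,0],[0.0025,0,0.074],0.8],[[0,0,0],[0.0025,0,0.074],0.8],[[0,0,0],[0.0025,0,0.074],0.8],[[0,0,0],[0.0025,0,0.074],0.8]]'

```text
time: 4.25
eef_pos: [0.5397, 0.035, 0.0285]
ee_rot: [1.987, 2.428, 0.005]
contact_force: [-0.6, -0.9, 8.2]
grip_width: 0.042
gripper_force: 60.9
```

Call:
send_rows --moves '[[[0,0,0],[0,0,-0.03],0.8],[[0,0,0],[0,0,-0.06],0.8],[[0,0,0],[0,0,-0.09],0.8],[[0,0,0],[0,0,-0.09],0.8]]'

```text
time: 4.65
eef_pos: [0.5417, 0.0352, 0.1213]
ee_rot: [1.984, 2.424, 0.012]
contact_force: [1.2, -0.5, -1.4]
grip_width: 0.0421
gripper_force: 61.0
```

```bash
python3 -c "
from h import *
go(.45,.31,.115,1.77)
s=readout.observe();print(s['contact_force'],s['grip_width'],s['gripper_force'])"
```

```text
turn [ 0.012  0.003 -0.   ] shift [ 0.2875 -0.0356  0.0052] psi 1.77 pos [0.5417 0.0352 0.1213] t 4.65
[ 1.1543843  -0.5487614  -1.42854993] 0.04211312092932085 61.03658437728882
```

Call:
send_rows --moves '[[[0,0,0],[0.045,-0.006,0.001],0.8],[[0,0,0],[0.09,-0.012,0.002],0.8],[[0,0,0],[0.135,-0.018,0.003],0.8],[[0,0,0],[0.18,-0.024,0.004],0.8],[[0,0,0],[0.225,-0.029,0.005],0.8],[[0,0,0],[0.265,-0.033,0.005],0.8],[[0,0,0],[0.287,-0.036,0.005],0.8],[[0,0,0],[0.287,-0.036,0.005],0.8],[[0,0,0],[0.287,-0.036,0.005],0.8],[[0,0,0],[0.287,-0.036,0.005],0.8]]'

```text
time: 5.65
eef_pos: [0.4449, 0.3084, 0.1101]
ee_rot: [1.991, 2.43, -0.001]
contact_force: [-0.4, -0.2, -0.7]
grip_width: 0.0426
gripper_force: 61.0
```

```bash
python3 -c "
from h import *
go(.45,.31,.0185,1.77)"
```

```text
turn [-0.001  0.001 -0.001] shift [0.0007 0.0054 0.0916] psi 1.769 pos [0.4449 0.3084 0.1101] t 5.65
```

Call:
send_rows --moves '[[[0,0,0],[0,0,0.04],0.8],[[0,0,0],[0,0,0.07],0.8],[[0,0,0],[0,0,0.085],0.8],[[0,0,0],[0,0,0.085],0.8],[[0,0,0],[0,0,0.085],0.8]]'

```text
time: 6.15
eef_pos: [0.4457, 0.3091, 0.0258]
ee_rot: [1.991, 2.43, 0.001]
contact_force: [-0.3, 0.8, -0.6]
grip_width: 0.0424
gripper_force: 61.0
```

Call:
send_rows --moves '[[[0,0,0],[0,0,0.004],0.8],[[0,0,0],[0,0,0.006],0.8],[[0,0,0],[0,0,0.0075],0.8],[[0,0,0],[0,0,0.0075],0.8]]'

```text
time: 6.55
eef_pos: [0.445, 0.3096, 0.0181]
ee_rot: [1.989, 2.431, 0.001]
contact_force: [-0.6, -1.1, -0.4]
grip_width: 0.0424
gripper_force: 61.0
```

Call:
send_rows --moves '[[[0,0,0],[0,0,0.001],0.8],[[0,0,0],[0,0,0.002],0.8],[[0,0,0],[0,0,0.002],0.8]]'

```text
time: 6.85
eef_pos: [0.4451, 0.3096, 0.0166]
ee_rot: [1.99, 2.431, 0.0]
contact_force: [-1.5, -0.9, 4.5]
grip_width: 0.0423
gripper_force: 61.7
```

Touched down at 4.5 N. Releasing and going up.

Call:
send_rows --moves '[[[0,0,0],[0,0,0],0.4],[[0,0,0],[0,0,0],0],[[0,0,0],[0,0,0],0],[[0,0,0],[0,0,0],0],[[0,0,0],[0,0,0],0],[[0,0,0],[0,0,-0.02],0],[[0,0,0],[0,0,-0.06],0],[[0,0,0],[0,0,-0.11],0],[[0,0,0],[0,0,-0.16],0],[[0,0,0],[0,0,-0.16],0]]'

```text
time: 7.85
eef_pos: [0.4503, 0.3126, 0.1842]
ee_rot: [1.986, 2.427, 0.025]
contact_force: [1.2, 0.4, -0.2]
grip_width: 0.0856
gripper_force: 0.0
```

```bash
python3 - <<'E'
from h import *
# approach above box, 40 mm behind its middle (toward -y end)
b=(.4645,-.290,.32); bx,by=b[0]+.04*np.sin(b[2]),b[1]-.04*np.cos(b[2]); print(bx,by)
go(bx,by,.18,b[2]+np.pi/2)
im=vision.grab_frame('scene');m=models.silhouettes('scene','foil_roll')
for d in m:
    print(np.round(d['point']),round(d['score'],2),at_z('scene',[d['point']],.015)[0].round(3))
save('s2',cv2.resize(im[180:310,180:380],None,fx=4,fy=4))
E
```

```text
0.47708266242464475 -0.3279694167232976
turn [ 0.016 -0.004 -0.121] shift [-0.6333 -0.1005 -0.0008] psi 1.77 pos [0.4503 0.3126 0.1842] t 7.85
[305. 284.] 0.87 [0.376 0.042 0.015]
[333. 297.] 0.81 [ 0.366 -0.026  0.015]
[398. 275.] 0.75 [ 0.49  -0.109  0.015]
```

View pics/s2.png

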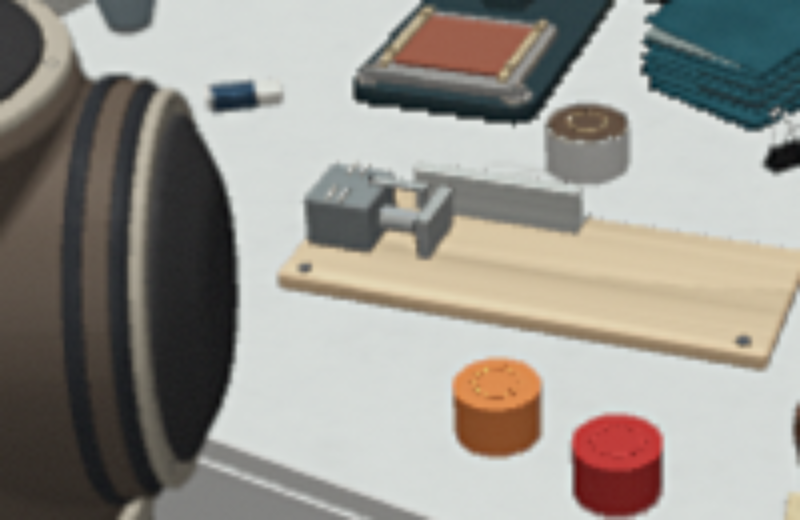

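The board is empty now. The arm hides the place where I set the roll, so I'll check that from above on the way to the box.

Call:
send_rows --moves '[[[0,0,-0.121],[-0.633,-0.1,0],0],[[0,0,-0.121],[-0.633,-0.1,0],0],[[0,0,-0.121],[-0.633,-0.1,0],0],[[0,0,-0.121],[-0.633,-0.1,0],0],[[0,0,-0.121],[-0.633,-0.1,0],0],[[0,0,-0.121],[-0.633,-0.1,0],0],[[0,0,-0.121],[-0.633,-0.1,0],0],[[0,0,-0.121],[-0.633,-0.1,0],0],[[0,0,-0.121],[-0.633,-0.1,0],0],[[0,0,-0.121],[-0.633,-0.1,0],0],[[0,0,-0.121],[-0.633,-0.1,0],0],[[0,0,-0.121],[-0.633,-0.1,0],0]]'

```text
time: 9.15
eef_pos: [0.4683, -0.291, 0.1729]
ee_rot: [-1.837, -2.542, -0.0]
contact_force: [1.3, 0.9, -0.6]
grip_width: 0.0852
gripper_force: 0.0
```

```bash
python3 - <<'E'
from h import *
im=vision.grab_frame('scene')
go(.477,-.328,.12,1.89)
for d in models.silhouettes('scene','foil_roll'):
    p=at_z('scene',[d['point']],.015)[0]
    print(p.round(3), fit({'scene':d['mask']},ROLL,[p[0],p[1],0],0) if p[1]>.2 else '')
im=vision.grab_frame('top')
save('t2',np.vstack([cv2.resize(im[180:300,210:370],None,fx=3,fy=3),cv2.resize(im[200:300,370:530],None,fx=3,fy=3)])[:600])
E
```

```text
turn [-0.003  0.005 -0.002] shift [-0.0293 -0.0017  0.0541] psi 1.888 pos [ 0.4695 -0.2993  0.1739] t 9.2
[ 0.36  -0.026  0.015] 
[0.381 0.052 0.015] 
[ 0.492 -0.106  0.015] 
[0.456 0.309 0.015] (array([0.44490742, 0.31040528, 0.15977302]), np.float64(0.06786395422759062))
```

View pics/t2.png

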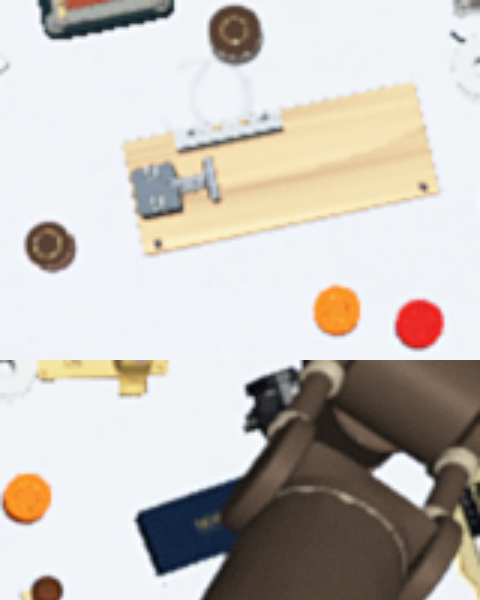

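The foil roll stands upright left of the jig (crop (50,246); fitted to (0.445,0.310)), where I released it. The box is partly under the forearm, undisturbed. I'll settle, then approach it.

Call:
send_rows --moves '[[[0,0,0],[0,0,0],0],[[0,0,0],[0,0,0],0]]'

```text
time: 9.5
eef_pos: [0.4693, -0.288, 0.1742]
ee_rot: [-1.835, -2.545, -0.001]
contact_force: [0.2, 0.5, 1.0]
grip_width: 0.0855
gripper_force: 0.0
```

```bash
python3 - <<'E'
from h import *
go(.477,-.328,.08,1.89)
E
```

```text
turn [-0.002 -0.003  0.002] shift [-0.0407 -0.0051  0.0941] psi 1.892 pos [ 0.4693 -0.288   0.1742] t 9.5
```

Call:
send_rows --moves '[[[0,0,0],[-0.041,-0.005,0.02],0],[[0,0,0],[-0.041,-0.005,0.06],0],[[0,0,0],[-0.041,-0.005,0.094],0],[[0,0,0],[-0.041,-0.005,0.094],0],[[0,0,0],[-0.041,-0.005,0.094],0]]'

```text
time: 10.0
eef_pos: [0.4781, -0.3287, 0.0814]
ee_rot: [-1.835, -2.547, -0.0]
contact_force: [0.6, 0.2, -0.1]
grip_width: 0.0854
gripper_force: 0.0
```

```bash
python3 - <<'E'
from h import *
go(.477,-.328,.018,1.89)
E
```

```text
turn [-0.001 -0.002  0.003] shift [ 0.0009 -0.0008  0.0634] psi 1.893 pos [ 0.4781 -0.3287  0.0814] t 10.0
```

Call:
send_rows --moves '[[[0,0,0],[0,0,0.03],0],[[0,0,0],[0,0,0.05],0],[[0,0,0],[0,0,0.063],0],[[0,0,0],[0,0,0.063],0],[[0,0,0],[0,0,0.063],0.7],[[0,0,0],[0,0,0.063],0.7],[[0,0,0],[0,0,0.063],0.7],[[0,0,0],[0,0,0.063],0.7],[[0,0,0],[0,0,0.063],0.7],[[0,0,0],[0,0,0.063],0.7]]'

```text
time: 11.0
eef_pos: [0.4802, -0.3319, 0.0211]
ee_rot: [1.836, 2.543, -0.0]
contact_force: [0.8, 0.3, 7.1]
grip_width: 0.0608
gripper_force: 67.0
```

```bash
python3 - <<'E'
from h import *
go(.477,-.328,.12,1.89)
vision.grab_frame('scene')
for d in models.silhouettes('scene','gift_box')[:2]: print(d['point'],d['mask'].sum(),d['score'])
E
```

```text
turn [0.002 0.004 0.001] shift [ 0.0044 -0.0016 -0.0989] psi 1.891 pos [ 0.4802 -0.3319  0.0211] t 11.0
[477.7, 308.3] 2245 0.71
```

Call:
send_rows --moves '[[[0,0,0],[0,0,-0.02],0.7],[[0,0,0],[0,0,-0.06],0.7],[[0,0,0],[0,0,-0.1],0.7],[[0,0,0],[0,0,-0.12],0.7],[[0,0,0],[0,0,-0.12],0.7],[[0,0,0],[0,0,-0.12],0.7]]'

```text
time: 11.7
eef_pos: [0.4782, -0.3304, 0.1387]
ee_rot: [1.839, 2.547, -0.0]
contact_force: [-0.4, 0.5, -1.8]
grip_width: 0.061
gripper_force: 66.3
```

```bash
python3 - <<'E'
from h import *
go(*jw(-.004,-.070),.14,1.771)
E
```

```text
turn [0.   0.   0.12] shift [ 0.3261  0.1605 -0.0013] psi 1.891 pos [ 0.4782 -0.3304  0.1387] t 11.7
```

Call:
send_rows --moves '[[[0,0,0.01],[0.03,0.015,0],0.7],[[0,0,0.03],[0.07,0.034,0],0.7],[[0,0,0.05],[0.11,0.054,0],0.7],[[0,0,0.07],[0.15,0.074,0],0.7],[[0,0,0.09],[0.19,0.094,0],0.7],[[0,0,0.11],[0.23,0.113,0],0.7],[[0,0,0.12],[0.27,0.133,0],0.7],[[0,0,0.12],[0.3,0.148,0],0.7],[[0,0,0.12],[0.318,0.156,0],0.7],[[0,0,0.12],[0.326,0.16,0],0.7],[[0,0,0.12],[0.326,0.16,0],0.7],[[0,0,0.12],[0.326,0.16,0],0.7]]'

```text
time: 12.9
eef_pos: [0.5269, 0.0285, 0.1377]
ee_rot: [-1.988, -2.431, 0.003]
contact_force: [0.6, -0.8, -1.2]
grip_width: 0.0607
gripper_force: 66.2
```

```bash
python3 - <<'E'
from h import *
s=readout.observe();print(s['contact_force'])
go(*jw(-.004,-.070),.065,1.771)
c,ss=np.cos(.2),np.sin(.2);bz=s['eef_pos'][2]-.021
p=proj('scene',[s['eef_pos']+np.array([-ss*.045,c*.045,-.02])])[0]
m=mask('scene','gift_box',p)
if m is not None:
    q,e=fit({'scene':m},BOX,[s['eef_pos'][0]-ss*.045,s['eef_pos'][1]+c*.045,.2],bz)
    d=q[:2]-J[:2];print('box',q,e,'in jig',c*d[0]+ss*d[1],-ss*d[0]+c*d[1])
im=vision.grab_frame('scene');save('s3',cv2.resize(im[150:290,230:420],None,fx=4,fy=4))
E
```

```text
[ 0.61632794 -0.75557775 -1.19516416]
turn [-0.002  0.    -0.   ] shift [0.0008 0.0014 0.0727] psi 1.771 pos [0.5269 0.0285 0.1377] t 12.9
box [0.51752499 0.07402235 0.19167569] 0.1976072852806381 in jig -0.00542784031652361 -0.024385393898087776
```

View pics/s3.png

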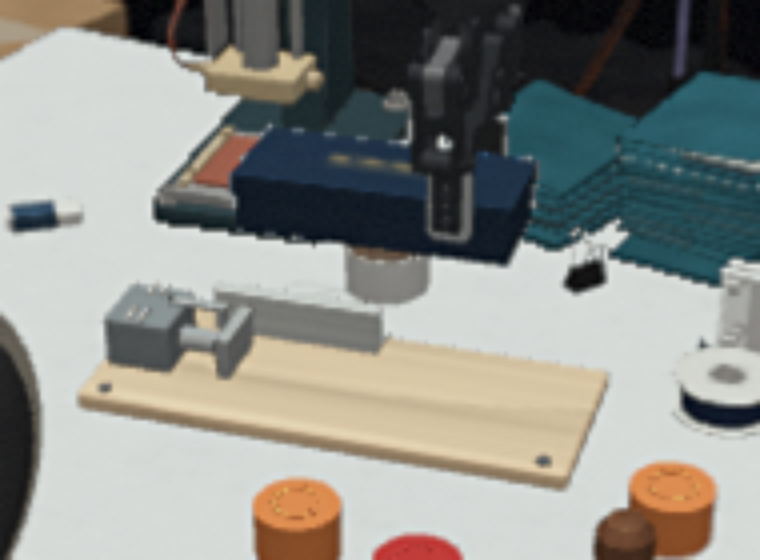

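The box hangs level over the board in the gripper (crop (385,195)), its end clear of the pad at (235,340). Lowering it in steps, feeling for contact.

Call:
send_rows --moves '[[[0,0,0],[0,0,0.03],0.7],[[0,0,0],[0,0,0.06],0.7],[[0,0,0],[0,0,0.08],0.7],[[0,0,0],[0,0,0.09],0.7],[[0,0,0],[0,0,0.094],0.7],[[0,0,0],[0,0,0.094],0.7],[[0,0,0],[0,0,0.094],0.7]]'

```text
time: 13.75
eef_pos: [0.5289, 0.029, 0.0459]
ee_rot: [1.988, 2.431, 0.002]
contact_force: [0.6, 0.4, -0.7]
grip_width: 0.0605
gripper_force: 66.3
```

```bash
python3 - <<'E'
from h import *
go(*jw(-.004,-.070),.033,1.771)
E
```

```text
turn [ 0.002  0.001 -0.   ] shift [ 0.0008 -0.0008  0.0129] psi 1.771 pos [0.5289 0.029  0.0459] t 13.75
```

Call:
send_rows --moves '[[[0,0,0],[0,0,0.004],0.7],[[0,0,0],[0,0,0.008],0.7],[[0,0,0],[0,0,0.01],0.7],[[0,0,0],[0,0,0.011],0.7],[[0,0,0],[0,0,0.011],0.7]]'

```text
time: 14.25
eef_pos: [0.5276, 0.0293, 0.0336]
ee_rot: [-1.988, -2.432, 0.0]
contact_force: [-0.1, 0.3, -1.0]
grip_width: 0.0606
gripper_force: 66.3
```

Call:
send_rows --moves '[[[0,0,0],[0,0,0.001],0.7],[[0,0,0],[0,0,0.002],0.7],[[0,0,0],[0,0,0.002],0.7]]'

```text
time: 14.55
eef_pos: [0.5279, 0.0293, 0.0331]
ee_rot: [-1.988, -2.432, 0.0]
contact_force: [-4.9, 0.7, 9.1]
grip_width: 0.0609
gripper_force: 67.2
```

Call:
send_rows --moves '[[[0,0,0],[0,0.001,-0.001],0.7],[[0,0,0],[0,0.002,-0.001],0.7],[[0,0,0],[0,0.002,-0.001],0.7]]'

```text
time: 14.85
eef_pos: [0.53, 0.0296, 0.0331]
ee_rot: [1.988, 2.432, 0.0]
contact_force: [-1.6, -0.7, 3.2]
grip_width: 0.061
gripper_force: 66.5
```

```bash
python3 - <<'E'
from h import *
print(readout.observe()['moment']);go(*jw(-.004,-.070),.033,1.771)
E
```

```text
[-0.03136876  0.1251976  -0.03375533]
turn [ 0.  0. -0.] shift [ 0.0004 -0.002   0.0001] psi 1.771 pos [0.53   0.0296 0.0331] t 14.85
```

Not at the fence yet; continuing toward it in 1 mm steps.

Call:
send_rows --moves '[[[0,0,0],[0,0.001,0],0.7],[[0,0,0],[0,0.001,0],0.7],[[0,0,0],[0,0.002,0],0.7],[[0,0,0],[0,0.002,0],0.7]]'

```text
time: 15.25
eef_pos: [0.5302, 0.0297, 0.0332]
ee_rot: [-1.986, -2.43, 0.005]
contact_force: [-6.4, -2.7, 9.5]
grip_width: 0.061
gripper_force: 67.3
```

Call:
send_rows --moves '[[[0,0,0],[0,0.0,-0.001],0.7],[[0,0,0],[0,0.001,-0.001],0.7],[[0,0,0],[0,0.001,-0.001],0.7]]'

```text
time: 15.55
eef_pos: [0.5329, 0.0303, 0.0336]
ee_rot: [1.988, 2.432, 0.001]
contact_force: [0.1, 0.7, -0.0]
grip_width: 0.0603
gripper_force: 66.2
```

```bash
python3 - <<'E'
from h import *
s=readout.observe();print(s['moment'],s['contact_force']);go(*jw(0,-.070),.033,1.771)
im=vision.grab_frame('top')
save('t3',cv2.resize(im[195:270,245:365],None,fx=6,fy=6,interpolation=cv2.INTER_CUBIC))
E
```

```text
[-0.05512647 -0.01820315 -0.04474203] [ 0.12800626  0.65133816 -0.02139319]
turn [ 0. -0. -0.] shift [ 0.0003 -0.001   0.0006] psi 1.771 pos [0.5329 0.0303 0.0336] t 15.55
```

View pics/t3.png

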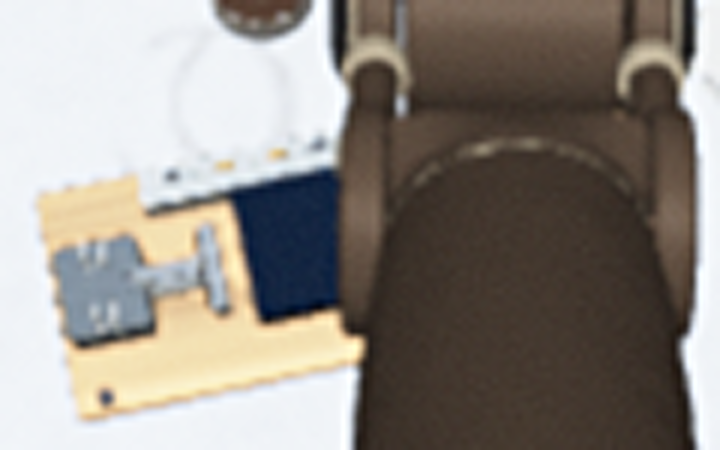

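The box lies beside the fence (contact line near crop (280,185)), its end about 20 crop px short of the pad at (215,270). The earlier side force was friction on the board, so I'm feeling for the fence itself.

Call:
send_rows --moves '[[[0,0,0],[0,0.001,0],0.7],[[0,0,0],[0,0.001,0],0.7],[[0,0,0],[0,0.001,0],0.7]]'

```text
time: 15.9
eef_pos: [0.5331, 0.0304, 0.0335]
ee_rot: [-1.988, -2.432, 0.001]
contact_force: [-0.8, 0.2, -0.2]
grip_width: 0.0607
gripper_force: 66.3
```

Call:
send_rows --moves '[[[0,0,0],[0,0.001,0],0.7],[[0,0,0],[0,0.001,0],0.7],[[0,0,0],[0,0.001,0],0.7]]'

```text
time: 16.2
eef_pos: [0.5332, 0.0304, 0.0334]
ee_rot: [-1.986, -2.431, 0.004]
contact_force: [-4.0, -2.1, 0.7]
grip_width: 0.0605
gripper_force: 66.6
```

Fence contact is clear: 4.3 N sideways, no vertical load, motion stalled. Sliding toward the stop now.

Call:
send_rows --moves '[[[0,0,0],[0.002,0,0],0.7],[[0,0,0],[0.004,0,0],0.7],[[0,0,0],[0.006,0,0],0.7],[[0,0,0],[0.006,0,0],0.7],[[0,0,0],[0.006,0,0],0.7]]'

```text
time: 16.7
eef_pos: [0.532, 0.0359, 0.0333]
ee_rot: [-1.987, -2.432, 0.004]
contact_force: [-4.1, -3.5, 0.7]
grip_width: 0.0609
gripper_force: 66.4
```

Call:
send_rows --moves '[[[0,0,0],[0.002,0,0],0.7],[[0,0,0],[0.004,0,0],0.7],[[0,0,0],[0.006,0,0],0.7],[[0,0,0],[0.006,0,0],0.7],[[0,0,0],[0.006,0,0],0.7]]'

```text
time: 17.2
eef_pos: [0.5308, 0.0414, 0.0333]
ee_rot: [-1.987, -2.432, 0.005]
contact_force: [-3.8, -5.0, -0.8]
grip_width: 0.061
gripper_force: 66.3
```

```bash
cat >> h.py <<'E'
def jf():
    s=readout.observe();c,ss=np.cos(J[2]),np.sin(J[2]);f=s['contact_force'];d=s['eef_pos'][:2]-J[:2]
    print('jig force',round(c*f[0]+ss*f[1],2),round(-ss*f[0]+c*f[1],2),round(f[2],2),'tcp jig mm',(1e3*np.array([c*d[0]+ss*d[1],-ss*d[0]+c*d[1],s['eef_pos'][2]])).round(1),'rot',(R.from_rotvec(s['ee_rot']).as_matrix()[:,2]).round(3),s['time'])
E
python3 -c "
from h import *
jf();jf()"
```

```text
jig force -4.72 -4.18 -0.83 tcp jig mm [  1.1 -59.   33.3] rot [-0.003 -0.002 -1.   ] 17.2
jig force -4.72 -4.18 -0.83 tcp jig mm [  1.1 -59.   33.3] rot [-0.003 -0.002 -1.   ] 17.2
```

Call:
send_rows --moves '[[[0,0,0],[0.002,0,0],0.7],[[0,0,0],[0.004,0,0],0.7],[[0,0,0],[0.005,0,0],0.7],[[0,0,0],[0.005,0,0],0.7],[[0,0,0],[0.005,0,0],0.7]]'

```text
time: 17.7
eef_pos: [0.53, 0.045, 0.0333]
ee_rot: [1.988, 2.433, -0.007]
contact_force: [-4.4, -9.2, 0.5]
grip_width: 0.0605
gripper_force: 66.3
```

```bash
python3 -c "
from h import *
jf()"
```

```text
jig force -6.13 -8.17 0.53 tcp jig mm [  1.  -55.3  33.3] rot [-0.003 -0.003 -1.   ] 17.7
```

Call:
send_rows --moves '[[[0,0,0],[0.002,-0.0005,0],0.7],[[0,0,0],[0.004,-0.001,0],0.7],[[0,0,0],[0.004,-0.001,0],0.7],[[0,0,0],[0.004,-0.001,0],0.7]]'

```text
time: 18.1
eef_pos: [0.5292, 0.0484, 0.0337]
ee_rot: [1.987, 2.431, -0.005]
contact_force: [-3.5, -11.0, -1.2]
grip_width: 0.0607
gripper_force: 66.2
```

```bash
python3 - <<'E'
from h import *
jf()
im=vision.grab_frame('top');b=vision.grab_frame('scene')
o=cv2.resize(im[222:258,245:295],None,fx=10,fy=10,interpolation=cv2.INTER_CUBIC)
o2=cv2.resize(b[212:236,250:300],None,fx=10,fy=10,interpolation=cv2.INTER_CUBIC)
save('p4',np.vstack([o,o2]))
for v in(0,8.75,12.5,16.25,25): print(v,proj('top',[[*jw(-.002,.06+v/1e3),.04]]).round(1),proj('scene',[[*jw(-.002,.06+v/1e3),.04]]).round(1))
E
```

```text
jig force -5.64 -10.12 -1.23 tcp jig mm [  1.  -51.8  33.7] rot [-0.001 -0.004 -1.   ] 18.1
0 [[280.9 238.3]] [[290.  230.3]]
8.75 [[277.7 239. ]] [[286.3 229.7]]
12.5 [[276.4 239.3]] [[284.8 229.5]]
16.25 [[275.  239.5]] [[283.2 229.2]]
25 [[271.8 240.2]] [[279.6 228.7]]
```

View pics/p4.png

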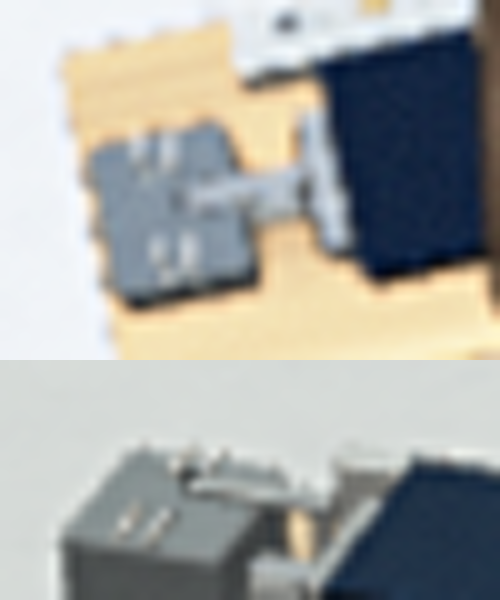

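The pointer's dark tip is at crop (185,198), right at the first pair of marks (line x≈178; the second pair is at x≈150). The pad is therefore at about 8 mm, which agrees with the geometry, and needs about 4 mm more.

Call:
send_rows --moves '[[[0,0,0],[0.002,0,0],0.7],[[0,0,0],[0.004,0,0],0.7],[[0,0,0],[0.0045,0,0],0.7],[[0,0,0],[0.0045,0,0],0.7],[[0,0,0],[0.0045,0,0],0.7],[[0,0,0],[0.0045,0,0],0.7]]'

```text
time: 18.8
eef_pos: [0.5286, 0.0514, 0.0338]
ee_rot: [1.986, 2.43, -0.007]
contact_force: [-2.3, -14.9, 0.5]
grip_width: 0.0609
gripper_force: 66.2
```

```bash
python3 - <<'E'
from h import *
jf()
im=vision.grab_frame('top');b=vision.grab_frame('scene')
o=cv2.resize(im[222:258,245:295],None,fx=10,fy=10,interpolation=cv2.INTER_CUBIC)
o2=cv2.resize(b[212:236,250:300],None,fx=10,fy=10,interpolation=cv2.INTER_CUBIC)
save('p5',np.vstack([o,o2]))
for d in models.silhouettes('scene','foil_roll'):
    p=at_z('scene',[d['point']],.015)[0]
    if p[1]>.2: print(fit({'scene':d['mask']},ROLL,[p[0],p[1],0],0))
E
```

```text
jig force -5.26 -14.12 0.45 tcp jig mm [  0.9 -48.7  33.8] rot [-0.    -0.006 -1.   ] 18.8
```

View pics/p5.png

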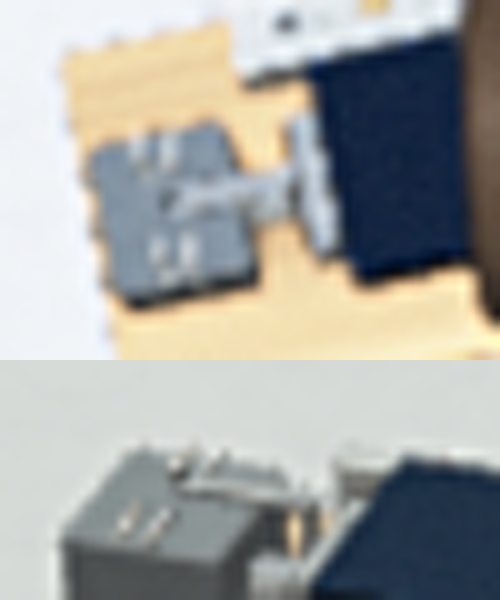

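The pointer tip is at crop (168,200), between the marks (about 150 to 178), so the pad is at roughly 12 mm. I'll let it settle, confirm the roll, and hand in.

Call:
send_rows --moves '[[[0,0,0],[0,0,0],0.7],[[0,0,0],[0,0,0],0.7],[[0,0,0],[0,0,0],0.7],[[0,0,0],[0,0,0],0.7],[[0,0,0],[0,0,0],0.7]]'

```text
time: 19.45
eef_pos: [0.5286, 0.0515, 0.0337]
ee_rot: [1.986, 2.43, -0.007]
contact_force: [-2.9, -15.8, -0.6]
grip_width: 0.0607
gripper_force: 66.2
```

```bash
python3 - <<'E'
from h import *
jf();im=vision.grab_frame('top')
u=proj('top',[[.445,.310,.03]])[0].astype(int);print(u,im[u[1],u[0]],cv2.imread('pics/top0.png')[u[1],u[0],::-1])
o=im[222:258,245:295];print(cv2.resize(o,None,fx=10,fy=10,interpolation=cv2.INTER_CUBIC)[200,140:200:4].max(1))
if im[u[1],u[0]].max()<150: print(manip.hand_in())
E
```

```text
jig force -5.98 -14.91 -0.58 tcp jig mm [  0.9 -48.7  33.7] rot [-0.    -0.006 -1.   ] 19.45
[224 260] [89 66 54] [241 243 248]
[166 166 167 166 156 139 127 128 139 158 177 193 202 201 198]
the job is handed in; nothing more can be done
None
```

The job is handed in, with no verdict returned: the foil roll stands on the table left of the jig, and the gift box is held along the fence with the stop's pointer between the white marks, the pad pressed in about 12 mm by my reading of the picture. The wrist felt about 15 N along the push, part of it friction.

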